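# Cure the coated parts with the UV hand lamp

## Task

Take the UV hand lamp from its rest and aim it square at the two freshly coated orange parts on the leaning board, its open light shield set down on the board around them, never on them: feel for the board, press gently until the sprung shield is pushed in about half way, and hold it steady like that for at least two seconds. Then lay the lamp back in its rest as it was, letting go only once it is down, and do not touch the other easel or shift anything else on the bench.

Things in the scene. Friction and masses are not known exactly. Their poses are not given: they have to be found in the camera images.
- lamp: cordless UV hand lamp, 197 mm long, 0.3 kg, lying level in its rest. Origin on its axis at mid-handle (within 10 mm of the centre of mass); x along the axis to the nose, z up as it lies. White handle with black rubber middle: square bar 32 x 32 mm, x = -55 to 55 mm; grip across y within 20 mm of the origin. Black cap 30 mm across back to x = -87 mm; aluminium barrel 32 mm across to x = 85 mm
- lens (a point): middle of the lamp's glass lens, on the lamp's axis 85 mm ahead of its origin, inside the light shield; axes as the lamp's
- shield (a joint): push-in of the lamp's sprung black light shield, m: 0 = fully out, 0.012 = at its stop. The shield is an open tube round the barrel, 46 mm outside, 38 mm inside diameter; its front rim is at x = 110 mm on the lamp when out. It starts to give at about 2 N; about 4.7 N holds it half in, 7.4 N brings it to the stop
- rest: the lamp's rest, fixed: dark base plate 110 x 70 x 8 mm, two white U-shaped supports (12 mm thick, at x = -43 and 43 mm) with floors 34 mm above the table and side walls 15 mm higher, 40 mm apart. Origin under the plate's middle, x the way the lamp's nose points as it lies, z up. The lamp's origin lies 50 mm above this origin when in place
- coated: easel with the board carrying ORANGE parts, fixed: dark base 110 x 110 x 12 mm, two cheeks 102 mm apart outside, 100 mm high; between them a grey leaning plate 122 x 78 mm (pivot 85 mm above the table) with a blue pad and a white circuit board 114 x 60 mm on it. Origin under the base's middle, x level, the way the board faces. Nothing higher than 160 mm
- coated_mark (a point): point of the easel's plate on the line through the centre of the two orange parts (together 13 x 13 mm, 8 mm high). z points out of the board, square to it, 27 to 44 degrees above level; x down its slope, y level across it. The board's face is 0 to 16 mm in front of this point (+z): the pad's thickness is unknown, so feel for it
- bare: identical easel whose board carries BLUE, uncoated parts; not to be touched. Origin and axes as for the other easel
- loupe: black magnifier ring lying flat, 60 mm across, 14 mm high; bystander, loose; origin under its middle
- blue_cap: blue bottle cap lying flat, 40 mm across, 18 mm high; bystander, loose; origin under its middle
- dish: white shallow dish, 80 mm across, 16 mm high; bystander, loose; origin under its middle
- solvent: clear solvent bottle with a blue cap, 60 mm across, 150 mm high; bystander, loose; origin under its middle
- red_jar: clear jar with a red lid, 56 mm across, 70 mm high; bystander, loose; origin under its middle
- brush: paint brush lying flat, 190 mm long; bystander, loose
Not all that is in view belongs to the job. Leave any green look-alike of the rest alone. Leave any purple look-alike of the lamp alone.

How it is judged:
By the outcome, as a careful person would: the job done as asked, in the order asked, and still so for the second after the job is handed in, with the robot touching nothing.
It also fails if it takes over 64 s, if anything falls off the work surface, if the arm or the gripper's body presses on something with over 40 N, if the wrist force passes 120 N, or if a joint passes its speed limit or range.

## Robot

A 6-joint arm with a two-finger parallel gripper is mounted at the origin on the work surface. World frame = base frame: x ahead of the robot, y to its left, z up, the work surface at z = 0. Lengths are in m, angles in rad, forces in N, time in s.
With the tool pointing down it reaches from about 0.3 to 0.775 m from the base axis. Payload 14.6 kg.
Tool frame: the origin (TCP) lies midway between the tips of the shut fingers; the grasp point (between the pads) lies 19 mm behind it (ctrl.pinch_z is the z of the grasp point in the tool frame, in m); z points along the fingers, y is the line along which they close (so a half turn about z gives the same grasp; the last joint's range is limited). The gripper opens to 94 mm and grips with 3 to 60 N. Pads are 16 mm wide; open, the fingers measure 119 mm over their backs; the gripper's body (75 mm by 177 mm) begins 78 mm behind the grasp point.
Start: joints at [1.235, 0.3, 1.521, -0, 1.321, -0.067], TCP at [0.146, 0.53, 0.205] pointing down, gripper open.
Joint ranges: [-3.03, 3.03], [-0.79, 2.21], [0.23, 2.52], [-1.04, 4.18], [0, 3.07], [-2.55, 2.55]. Speed limits (rad/s): [2.22, 2.22, 2.57, 3.14, 3.14, 3.14].

## Interface

Orientations are given as [roll, pitch, yaw] about the fixed x, y, z axes, in that order (R = Rz(yaw) Ry(pitch) Rx(roll)).
In Python, from station import ctrl, camera, ticket gives the robot as it stands. The module is installed in compiled form; this text tells all that it offers.
- The arm moves only by the shell command python3 -m inch 'ROWS' [FORCE]. ROWS is text: rows parted by semicolons, each of 7 numbers parted by spaces: the opening, from -1 (shut) to 1 (fully open), then the shift along the tool's x, y, z in units of 0.03 m (1.0 is 0.03 m), then the turn, a rotation vector about the tool's x, y, z in units of 10 degrees (1.0 is 10 degrees). In form: grip dx dy dz rx ry rz; .... A call has 1 to 10 rows; each row shifts and turns the commanded pose from where the row before left it, along the tool's axes as they then stand; what a row does not reach is not made up. A row lasts 1/8 s, in which the tool goes at most 62.5 mm and 10.7 degrees, less where a joint would pass 70% of its speed; a pose out of reach is approached as far as the arm can. A call with a number of a shift or a turn outside -1 to 1 is refused whole. A call with a gripper value outside its range is refused whole. The fingers move at their own pace and stop on an object; FORCE is the grip in N (left out, the last holds). Time passes only in rows, so rows that do not move let the fingers close. It gives the time, the measured TCP pose, the force, the opening and the grip force at its end, in the units of the state.
- ctrl.get_obs(): the state, without advancing time (a new reading comes with each control period).
- camera(name): name is "scene" or "top"; returns a dict with "img" (400x640x3 uint8, blue, green, red), "range_z" (400x640 float32, m along the optical axis (not along the pixel's ray), 0 where there is no reading), "intrinsics" (3x3 intrinsics, pixels), "view" (4x4, takes a point from world to camera coordinates). Camera axes: x right, y down, z forward; pixel columns grow to the right and rows downward; lengths in m; the calibration is good to about 2 mm. A picture is of the moment at which its call begins.
- ticket.hand_in(): hands the job in; it is judged then, once.
The state is a dict: "time_s": time; "qpos": joint angles; "joint_vel": joint speeds; "tau": joint torques, N m; "ee_pos": TCP position; "eef_rot": TCP orientation; "force": force on the tool from outside, world axes, zero at the start; "moment": the same for the moment, N m; "grip_width": finger opening in m; "grip_force": force on a finger pad.
Only numpy, scipy, OpenCV 4.12 (cv2) and the standard library are available. Lean on these libraries where they do the work, as an engineer would, in place of code of your own. Each camera call takes 0.05 s, during which the arm holds its last target. There are 200 camera calls.

## Working session

There is one attempt and no reset: what is moved stays moved. The work goes in short steps, Python scripts to look and compute and a shell command to move; the robot and the scene stay as the last step left them, time stands still between calls to the robot, and variables do not carry over. Pictures are saved under pics/ and viewed, at most 10 in all, crops included, and the job is handed in when it is done.

```bash
mkdir -p pics; cat > h.py <<'E'
import numpy as np, cv2
from station import ctrl, camera, ticket
def shot(n):
    c=camera(n); np.savez(f'{n}.npz',**c); return c
def world(c,u,v,d=None):
    K,V=c['intrinsics'],c['view']; d=c['range_z'][v,u] if d is None else d
    p=np.linalg.inv(K)@np.array([u,v,1])*d
    return (np.linalg.inv(V)@np.r_[p,1])[:3]
def cloud(c):
    K,V=c['intrinsics'],c['view']; v,u=np.mgrid[:400,:640]; d=c['range_z']
    p=np.stack([u,v,np.ones_like(u)],-1)@np.linalg.inv(K).T*d[...,None]
    T=np.linalg.inv(V); return p@T[:3,:3].T+T[:3,3]
E
python3 - <<'E'
from h import *
for n in('scene','top'):
    c=shot(n); cv2.imwrite(f'pics/{n}0.png',c['img']); print(n,np.linalg.inv(c['view']).round(3).tolist(),c['intrinsics'][0,0],(c['range_z']>0).mean())
print(ctrl.get_obs(),ctrl.pinch_z)
E
```

```text
scene [[0.879, 0.301, -0.37, 0.948], [0.478, -0.554, 0.682, -0.833], [0.0, -0.776, -0.631, 0.879], [0.0, 0.0, 0.0, 1.0]] 496.29496190166014 0.99584765625
top [[-0.011, -0.988, 0.152, 0.311], [-1.0, 0.011, -0.002, 0.008], [0.0, -0.152, -0.988, 1.172], [0.0, 0.0, 0.0, 1.0]] 373.9994695666291 0.995734375
{'time_s': 0.1, 'qpos': array([ 1.23537745e+00,  3.00397393e-01,  1.52150361e+00,  5.07202030e-06,
        1.32071940e+00, -6.66219427e-02]), 'joint_vel': array([-0.0014601 , -0.00249239, -0.00066199, -0.00152969, -0.00056681,
        0.00099967]), 'tau': array([ 4.95233071e-04, -5.32652521e+01, -3.53282189e+01,  7.09455041e-02,
        2.33963592e-02, -9.99479539e-05]), 'ee_pos': array([0.14600027, 0.5300245 , 0.20495954]), 'eef_rot': array([-3.14056751e+00, -7.33218971e-05,  2.87279442e+00]), 'force': array([-0.57422251,  0.45052915,  0.09576558]), 'moment': array([-0.01951622,  0.02349158,  0.0476852 ]), 'grip_force': 0.0, 'grip_width': 0.09396433013551635} -0.0188
```

View pics/scene0.png

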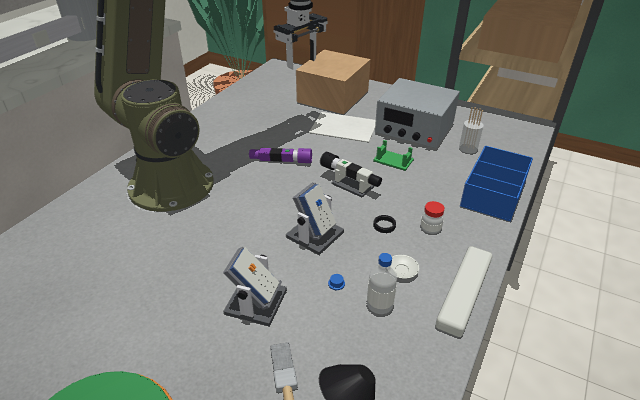

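View pics/top0.png

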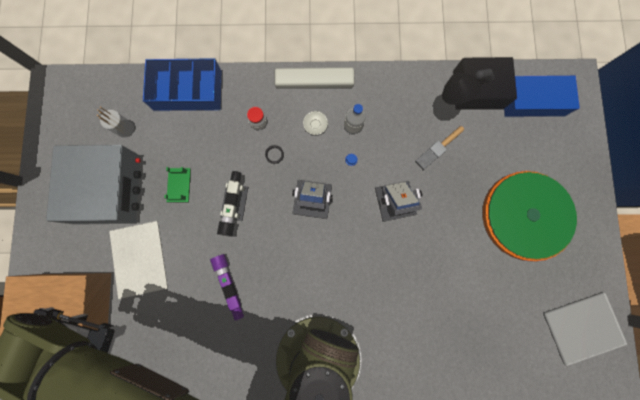

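Candidates:
- Lamp: white/black one at scene (350,172), top (231,203). The purple one at scene (280,155) is the look-alike.
- Board: orange parts at scene (253,267), top (403,195). Blue parts at scene (318,203) are not to be touched.
- Rest: the one under the white lamp. The green one at scene (394,155) is the look-alike.

Next, one close crop to check.

```bash
python3 - <<'E'
from h import *
S=dict(np.load('scene.npz'));T=dict(np.load('top.npz'))
r=lambda c,x,y,w,h:cv2.resize(c['img'][y:y+h,x:x+w],(400,300),interpolation=cv2.INTER_CUBIC)
a=np.hstack([r(S,310,140,80,60),r(T,191,168,80,60)]); b=np.hstack([r(S,210,240,100,75),r(T,370,165,80,60)])
cv2.imwrite('pics/crop.png',np.vstack([a,b]))
W=cloud(T)
for y in range(168,244,4): print(y,[(W[y,x]*1000).round().astype(int).tolist() for x in range(222,246,4)])
E
```

```text
168 [[583, 297, 3], [583, 285, -1], [584, 273, -4], [583, 260, -2], [582, 246, 2], [582, 233, 2]]
172 [[570, 298, -1], [571, 286, -3], [570, 272, 0], [556, 245, 64], [555, 233, 64], [569, 234, 1]]
176 [[557, 297, 2], [556, 284, 2], [557, 272, -1], [543, 245, 63], [544, 234, 60], [557, 234, -1]]
180 [[544, 297, 0], [544, 284, -1], [533, 259, 56], [531, 245, 63], [532, 234, 58], [543, 233, 2]]
184 [[531, 296, 1], [522, 273, 48], [518, 256, 66], [518, 244, 67], [519, 234, 60], [530, 233, 2]]
188 [[518, 296, 1], [517, 282, 8], [506, 256, 66], [506, 244, 68], [508, 234, 54], [511, 225, 38]]
192 [[505, 296, 0], [493, 267, 71], [494, 255, 69], [495, 245, 63], [497, 236, 47], [504, 232, 4]]
196 [[492, 296, 0], [482, 268, 66], [482, 255, 68], [482, 243, 68], [491, 243, 7], [490, 231, 9]]
200 [[479, 295, 2], [470, 268, 64], [470, 255, 66], [470, 243, 65], [478, 244, 5], [478, 231, 8]]
204 [[467, 296, -3], [458, 267, 66], [458, 256, 62], [457, 243, 68], [465, 243, 7], [465, 230, 11]]
208 [[453, 293, 8], [446, 267, 62], [446, 254, 67], [447, 245, 57], [452, 242, 11], [452, 230, 9]]
212 [[436, 282, 49], [434, 266, 65], [434, 254, 66], [436, 246, 48], [440, 242, 8], [440, 230, 9]]
216 [[428, 292, 8], [422, 265, 69], [422, 254, 68], [425, 248, 37], [426, 239, 24], [427, 230, 6]]
220 [[411, 279, 61], [410, 266, 67], [411, 255, 61], [416, 256, -1], [415, 243, 3], [415, 230, 6]]
224 [[398, 276, 70], [398, 264, 71], [398, 254, 65], [400, 246, 47], [403, 243, -1], [403, 230, 2]]
228 [[386, 276, 71], [386, 264, 71], [386, 254, 65], [391, 255, 1], [391, 243, 1], [390, 230, 1]]
232 [[375, 275, 71], [375, 264, 69], [375, 254, 62], [378, 256, -3], [378, 244, -5], [378, 231, -4]]
236 [[366, 293, -1], [366, 280, -1], [363, 253, 63], [366, 255, -1], [366, 243, -2], [366, 230, 1]]
240 [[354, 293, -4], [354, 279, 4], [354, 267, 1], [353, 254, 5], [353, 242, 0], [353, 230, -2]]
```

View pics/crop.png

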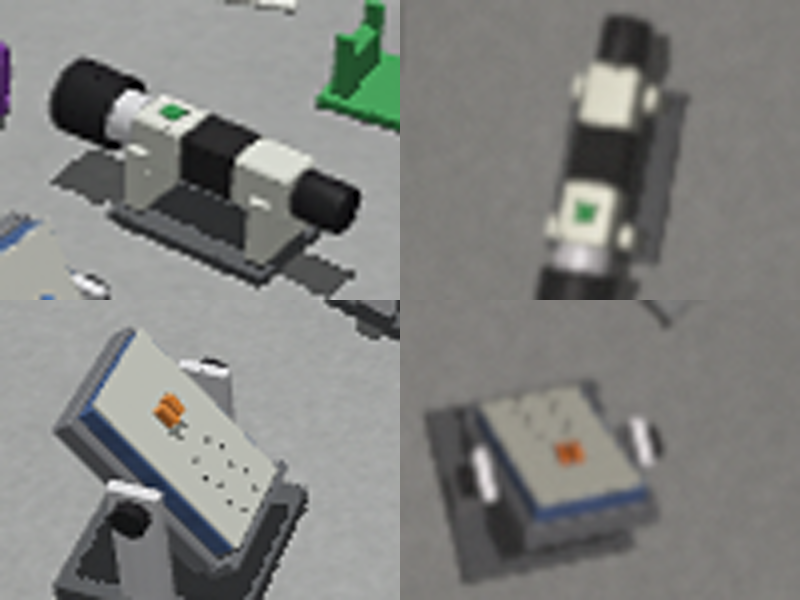

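The crop confirms the choice. The white lamp with the black middle lies with its wide shield toward the robot, at top (228,233), and its cap at top (233,172). The orange parts are at top (403,195), on a board that faces away from the robot.

```bash
cat > meas.py <<'E'
from h import *
def plane(P):
    for _ in range(4):
        m=P.mean(0); n=np.linalg.svd(P-m,full_matrices=False)[2][2]; d=(P-m)@n; P=P[abs(d)<2*d.std()+1e-4]
    return m,n*np.sign(n[2]),d.std(),len(P)
def main():
    R={}
    for n in('scene','top'):
        c=dict(np.load(f'{n}.npz')); W=cloud(c); hsv=cv2.cvtColor(c['img'],cv2.COLOR_BGR2HSV); H,Sx,V=cv2.split(hsv)
        org=(H>4)&(H<20)&(Sx>150)&(W[...,2]>.03)&(W[...,2]<.2)&(abs(W[...,1])<.35)&(W[...,0]>.3)&(W[...,0]<.7)
        v,u=np.nonzero(org); print(n,'orange px',u.mean().round(1),v.mean().round(1),len(u),np.median(W[org],0).round(4))
        o=np.median(W[org],0); ray=(world(c,u.mean(),v.mean(),1.)-np.linalg.inv(c['view'])[:3,3])
        near=np.linalg.norm(W-o,axis=-1)<.07
        bd=near&(Sx<45)&(V>115); bd=cv2.erode(bd.astype(np.uint8),np.ones((3,3)))>0
        m,nn,s,k=plane(W[bd]); print(' board',m.round(4),nn.round(4),'elev',np.degrees(np.arcsin(nn[2])).round(1),'yaw',np.degrees(np.arctan2(nn[1],nn[0])).round(2),s.round(4),k)
        C=np.linalg.inv(c['view'])[:3,3]; R[n]=(C,ray/np.linalg.norm(ray),m,nn)
        q=C+ray*((m+nn*.006-C)@nn)/(ray@nn); print(' orange ray on plane+6mm',q.round(4),'height of med',((o-m)@nn).round(4))
        # lamp
        L=(W[...,2]>.04)&(W[...,2]<.09)&(W[...,0]>.35)&(W[...,0]<.585)&(W[...,1]>.2)&(W[...,1]<.31)
        k,lab,st,ce=cv2.connectedComponentsWithStats(L.astype(np.uint8)); i=1+st[1:,4].argmax(); P=W[lab==i]
        t=P[P[:,2]>.058]; (cx,cy),(w,h),a=cv2.minAreaRect((t[:,:2]*1000).astype(np.float32)); print(' lamp',len(t),'rect',cx,cy,w,h,a,'x',t[:,0].min(),t[:,0].max(),'topz',np.median(t[(t[:,0]>.44)&(t[:,0]<.51)],0))
        for x in np.arange(.37,.57,.02):
            s=t[abs(t[:,0]-x)<.01]; 
            if len(s): print('   %.2f'%x,(np.r_[s[:,1].min(),s[:,1].max(),s[:,1].mean()]*1000).round(1),(np.median(s[:,2])*1000).round(1))
    (a,da,*_),(b,db,*_)=R['scene'],R['top']; st=np.linalg.lstsq(np.c_[da,-db],b-a,rcond=None)[0]
    print('orange tri',(a+da*st[0]).round(4),(b+db*st[1]).round(4))
if __name__=='__main__': main()
E
python3 meas.py
```

```text
scene orange px 252.1 267.2 37 [ 0.4748 -0.2533  0.1147]
 board [ 0.478  -0.2508  0.0998] [0.7469 0.1508 0.6476] elev 40.4 yaw 11.41 0.0012 660
 orange ray on plane+6mm [ 0.4741 -0.2522  0.1138] height of med 0.0069
 lamp 523 rect 464.54168701171875 251.7261505126953 44.895668029785156 198.24220275878906 78.6169204711914 x 0.36436647340079076 0.5635269814497004 topz [0.47564403 0.25025851 0.06566595]
   0.37 [250.8 284.1 262.4] 68.4
   0.39 [242.1 283.9 260.3] 69.3
   0.41 [242.9 286.4 263.2] 65.1
   0.43 [244.1 277.4 258.2] 65.5
   0.45 [238.3 278.1 255.2] 65.8
   0.47 [237.8 271.  252.5] 65.7
   0.49 [233.5 267.6 248.7] 65.8
   0.51 [230.7 266.3 245.3] 65.4
   0.53 [230.5 260.6 243.8] 63.7
   0.55 [224.9 249.2 237.8] 62.7
top orange px 403.5 195.1 11 [ 0.4713 -0.2527  0.1158]
 board [ 0.4751 -0.2509  0.101 ] [0.7559 0.1494 0.6374] elev 39.6 yaw 11.18 0.0009 239
 orange ray on plane+6mm [ 0.4714 -0.2515  0.115 ] height of med 0.0062
 lamp 718 rect 462.8174743652344 258.78643798828125 43.9046516418457 196.83544921875 81.74442291259766 x 0.362921299316494 0.5598905327547856 topz [0.47570393 0.25490547 0.06576033]
   0.37 [248.9 292.9 269.2] 68.5
   0.39 [246.3 290.6 267.8] 70.5
   0.41 [247.7 287.7 266.6] 65.4
   0.43 [245.5 278.7 260.9] 66.5
   0.45 [242.5 275.9 259. ] 65.8
   0.47 [238.8 273.3 255.1] 65.7
   0.49 [235.9 268.7 251.8] 66.3
   0.51 [232.4 265.6 248.9] 65.1
   0.53 [230.8 263.4 245.5] 64.0
   0.55 [230.6 255.6 242.5] 62.8
orange tri [ 0.4732 -0.251   0.1123] [ 0.4718 -0.2521  0.1124]
```

```bash
cat > go.py <<'E'
from h import *
from scipy.spatial.transform import Rotation as Ro
def pose():
    o=ctrl.get_obs(); return o['ee_pos'],Ro.from_euler('xyz',o['eef_rot'])
def to(p,R):
    "shift (in present tool axes, done before the turn) and turn, in units"
    p0,R0=pose(); print('shift',(R0.inv().apply(np.array(p)-p0)/.03).round(2),'turn',(np.degrees((R0.inv()*R).as_rotvec())/10).round(2),'shift-if-turned-first',(R.inv().apply(np.array(p)-p0)/.03).round(2))
# lamp axis a -> tool: x=a, z down-ish
def frame(a,down=(0,0,-1)):
    x=np.array(a)/np.linalg.norm(a); y=np.cross(down,x); y/=np.linalg.norm(y); return Ro.from_matrix(np.c_[x,y,np.cross(x,y)])
y=np.radians(171.1); GR=frame([np.cos(y),np.sin(y),0]); G=np.array([.475,.2545,.031])
n0=np.array([.7515,.1502,.6425]); n0/=np.linalg.norm(n0)
E
python3 -c "
from go import *
to(G+[0,0,.09],GR)"
```

```text
shift [-13.01  -5.94   2.8 ] turn [-0.01 -0.   -0.65] shift-if-turned-first [-12.26  -7.38   2.8 ]
```

```bash
python3 -m inch '1 0 0 0 0 0 -0.65; 1 -0.9 -0.55 0 0 0 0; 1 -0.9 -0.55 0 0 0 0; 1 -0.9 -0.55 0 0 0 0; 1 -0.9 -0.55 0 0 0 0; 1 -0.9 -0.55 0 0 0 0; 1 -0.9 -0.55 0 0 0 0; 1 -0.9 -0.55 0 0 0 0; 1 -0.9 -0.55 0 0 0 0; 1 -0.9 -0.55 0 0 0 0' 40
python3 -m inch '1 -0.9 -0.55 0 0 0 0; 1 -0.9 -0.55 0 0 0 0; 1 -0.9 -0.55 0 0 0 0; 1 -0.9 -0.55 0.5 0 0 0; 1 -0.56 -0.23 0.8 0 0 0; 1 0 0 0.9 0 0 0; 1 0 0 0.6 0 0 0; 1 0 0 0 0 0 0; 1 0 0 0 0 0 0'
python3 - <<'E'
from go import *
to(G,GR)
for n in('scene','top'): shot(n)
c=dict(np.load('scene.npz')); cv2.imwrite('pics/pre.png',cv2.resize(c['img'][80:240,260:460],(800,600)))
E
```

```text
time_s: 1.35
ee_pos: [0.3638, 0.3451, 0.2052]
eef_rot: [-3.141, -0.0, 2.986]
force: [-0.4, -0.1, -0.1]
grip_width: 0.0939
grip_force: 0.0
time_s: 2.48
ee_pos: [0.4754, 0.2548, 0.1222]
eef_rot: [3.141, 0.001, 2.986]
force: [-0.4, -0.4, -0.0]
grip_width: 0.0943
grip_force: 0.0
shift [ 0.01 -0.01  3.04] turn [0. 0. 0.] shift-if-turned-first [ 0.01 -0.01  3.04]
```

View pics/pre.png

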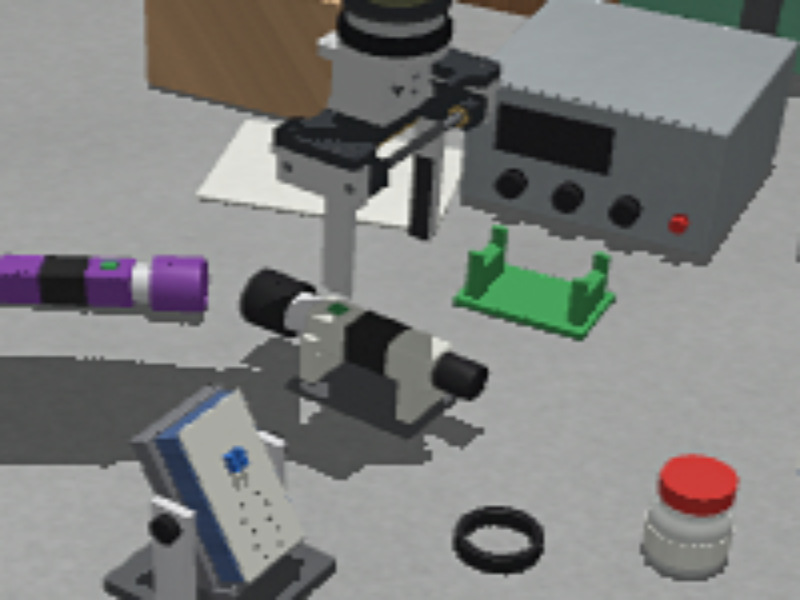

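The picture shows the open fingers straddling the lamp's black middle at about (380,340). The green rest at (535,300) and the bare easel are clear, so I descend and grip.

```bash
python3 -m inch '1 0 0 0.8 0 0 0; 1 0 0 0.8 0 0 0; 1 0 0 0.8 0 0 0; 1 0 0 0.6 0 0 0; 1 0 0 0 0 0 0; -1 0 0 0 0 0 0; -1 0 0 0 0 0 0; -1 0 0 0 0 0 0; -1 0 0 0 0 0 0; -1 0 0 0 0 0 0' 40
python3 -m inch '-1 0 0 0 0 0 0; -1 0 0 0 0 0 0; -1 0 0 0 0 0 0; -1 0 0 0 0 0 0'
python3 -c "
from go import *
o=ctrl.get_obs(); print(o['force'],o['moment'],o['ee_pos'],o['eef_rot'])"
```

```text
time_s: 3.82
ee_pos: [0.4752, 0.2546, 0.0315]
eef_rot: [3.142, 0.0, 2.986]
force: [-0.1, 0.5, 0.5]
grip_width: 0.0473
grip_force: 0.0
time_s: 4.32
ee_pos: [0.4752, 0.2547, 0.0315]
eef_rot: [3.141, 0.0, 2.986]
force: [-0.3, 0.9, 0.4]
grip_width: 0.032
grip_force: 40.0
[-0.26949883  0.91736687  0.41455977] [0.25257621 0.01686545 0.01795268] [0.47521226 0.2546694  0.03145617] [3.14148685e+00 6.69383686e-05 2.98628351e+00]
```

```bash
python3 -m inch '-1 0 0 -0.3 0 0 0; -1 0 0 -0.6 0 0 0; -1 0 0 -1 0 0 0; -1 0 0 -1 0 0 0; -1 0 0 -1 0 0 0; -1 0 0 -1 0 0 0; -1 0 0 -1 0 0 0; -1 0 0 -1 0 0 0; -1 0 0 -1 0 0 0; -1 0 0 -0.7 0 0 0'
cat >> go.py <<'E'
Q=np.array([.4725,-.2515,.1124])-.005*n0
BR=frame(-n0)
off=np.array([0,0,-.0187])
def tcp(h,n=n0,q=Q): return q+n*(.110+h)-BR.apply(off)  # h: rim (out) to face
E
python3 - <<'E'
from go import *
print(ctrl.get_obs()['force'],tcp(.09))
c=shot('top'); cv2.imwrite('pics/lift.png',c['img'][100:300,100:480])
to(tcp(.09),BR)
E
```

```text
time_s: 5.58
ee_pos: [0.4749, 0.2544, 0.2922]
eef_rot: [3.141, 0.002, 2.986]
force: [-1.2, 0.4, -3.3]
grip_width: 0.0315
grip_force: 40.0
[-1.24450941  0.38594012 -3.27487396] [ 0.63081485 -0.2198581   0.22334994]
shift [ -7.55 -14.83   2.37] turn [-0.69 -3.93 -1.94] shift-if-turned-first [ 1.000e-02 -1.653e+01  3.090e+00]
```

View pics/lift.png

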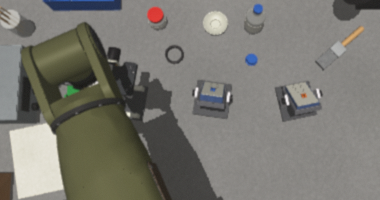

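The lift force of about 3.3 N matches the lamp's weight. The top view shows the lamp in the gripper at (115,60) and a free path above both easels. I turn first, then traverse.

```bash
python3 -m inch '-1 0 0 0 -0.14 -0.79 -0.39; -1 0 0 0 -0.14 -0.79 -0.39; -1 0 0 0 -0.14 -0.79 -0.39; -1 0 0 0 -0.14 -0.79 -0.39; -1 0 0 0 -0.13 -0.77 -0.38; -1 0 -1 0 0 0 0; -1 0 -1 0 0 0 0; -1 0 -1 0 0 0 0; -1 0 -1 0 0 0 0; -1 0 -1 0 0 0 0'
python3 -m inch '-1 0 -1 0 0 0 0; -1 0 -1 0 0 0 0; -1 0 -1 0 0 0 0; -1 0 -1 0 0 0 0; -1 0 -1 0 0 0 0; -1 0 -1 0 0 0 0; -1 0 -1 0 0 0 0; -1 0 -1 0.2 0 0 0; -1 0 -1 0.5 0 0 0; -1 0 -0.9 0.8 0 0 0'
python3 -m inch '-1 0 -0.6 0.8 0 0 0; -1 0 0 0.6 0 0 0; -1 0 0 0.2 0 0 0; -1 0 0 0 0 0 0; -1 0 0 0 0 0 0; -1 0 0 0 0 0 0; -1 0 0 0 0 0 0'
python3 - <<'E'
from go import *
print(ctrl.get_obs()['force'])
c=shot('top');d=shot('scene'); cv2.imwrite('pics/app.png',np.hstack([cv2.resize(c['img'][140:260,340:460],(400,400)),cv2.resize(d['img'][160:340,180:360],(400,400))]))
to(tcp(.09),BR)
E
```

```text
time_s: 6.88
ee_pos: [0.504, 0.1065, 0.2899]
eef_rot: [-3.139, 0.693, -2.943]
force: [0.6, 0.3, -2.8]
grip_width: 0.0318
grip_force: 40.0
time_s: 8.12
ee_pos: [0.597, -0.1693, 0.2644]
eef_rot: [-3.137, 0.674, -2.963]
force: [0.6, 0.7, -3.3]
grip_width: 0.0316
grip_force: 40.0
time_s: 9.0
ee_pos: [0.6324, -0.177, 0.2305]
eef_rot: [-3.136, 0.665, -2.97]
force: [-0.7, -0.8, -2.9]
grip_width: 0.032
grip_force: 40.0
[-0.72250398 -0.8277156  -2.9358402 ]
shift [ 0.38 -1.4   0.01] turn [-0.12 -0.19 -0.11] shift-if-turned-first [ 0.4  -1.39 -0.04]
```

View pics/app.png

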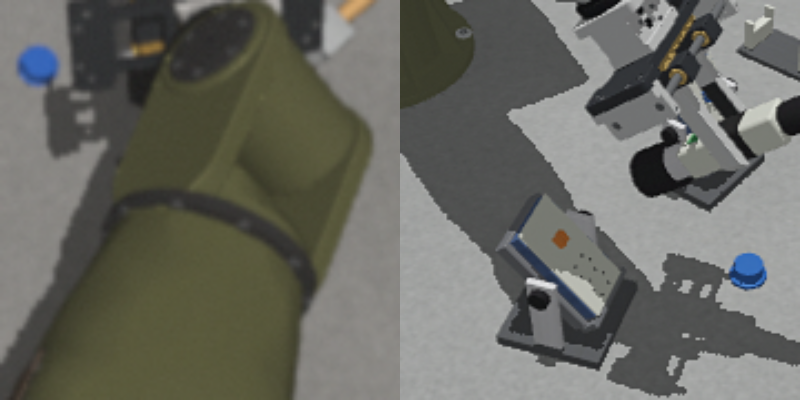

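The lamp is held in front of the orange board: its shield is at (655,170) in the right panel, with the orange parts at (560,238). I correct the leftover and move closer.

```bash
python3 -m inch '-1 0 0 0 -0.12 -0.19 -0.11; -1 0.2 -0.7 0 0 0 0; -1 0.2 -0.69 -0.04 0 0 0; -1 0.8 0 0 0 0 0; -1 0.7 0 0 0 0 0; -1 0 0 0 0 0 0; -1 0 0 0 0 0 0; -1 0 0 0 0 0 0'
cat > ax.py <<'E'
from go import *
p,R=pose(); d=shot('scene'); W=cloud(d)
L=R.inv().apply((W.reshape(-1,3)-p))-off   # in lamp frame (tool axes)
to(tcp(.045),BR)
for n,a,b in(('shield',.088,.108),('handle',-.05,-.02),('handle2',.02,.05)):
    s=(L[:,0]>a)&(L[:,0]<b)&(np.hypot(L[:,1],L[:,2])<.035)&(W.reshape(-1,3)[:,2]>.1); P=L[s]*1000
    print(n,s.sum(),'y',np.percentile(P[:,1],[2,50,98]).round(1),'z',np.percentile(P[:,2],[2,50,98]).round(1))
    if n=='shield':
        A=np.c_[2*P[:,1:],np.ones(len(P))]; 
        from scipy.optimize import least_squares
        f=least_squares(lambda c:np.hypot(P[:,1]-c[0],P[:,2]-c[1])-23,[0,0],loss='soft_l1'); print(' centre y,z mm',f.x.round(1),'rms',np.sqrt((f.fun**2).mean()))
s=(np.hypot(L[:,1],L[:,2])<.026)&(L[:,0]>.06)&(L[:,0]<.125)&(W.reshape(-1,3)[:,2]>.1); print('rim x',np.percentile(L[s][:,0],[90,97,99.5]))
c=d; hsv=cv2.cvtColor(c['img'],cv2.COLOR_BGR2HSV); m=(hsv[...,0]>3)&(hsv[...,0]<20)&(hsv[...,1]>140)&(W[...,2]>.07)&(W[...,2]<.16)&(abs(W[...,1]+.25)<.04)
print('orange in lamp frame',(np.median(L[m.ravel()],0)*1000).round(1),m.sum(),(np.median(W[m],0)).round(4))
E
python3 ax.py; cp scene.npz near.npz
```

```text
time_s: 10.1
ee_pos: [0.6159, -0.2003, 0.2212]
eef_rot: [-3.135, 0.638, -2.998]
force: [-0.5, 0.6, -3.8]
grip_width: 0.0317
grip_force: 40.0
shift [ 1.13 -0.78  0.27] turn [-0.23 -0.35 -0.24] shift-if-turned-first [ 1.17 -0.74  0.17]
shield 162 y [-24.1 -18.2   5.1] z [-22.8 -10.6  15.7]
 centre y,z mm [0.7 0.5] rms 1.1243437184641174
handle 274 y [-18.6 -15.3  10.1] z [-16.6  -8.4  13.2]
handle2 200 y [-18.4 -15.5   3.4] z [-17.6  -4.9  13.9]
rim x [0.10225193 0.10666931 0.10842393]
orange in lamp frame [181.8 -32.9  15.9] 37 [ 0.4747 -0.254   0.1155]
```

```bash
python3 -c "
from go import *
print(ctrl.get_obs()['qpos'].round(3))"; python3 -m inch '-1 0 0 0 0 0 0;-1 0 0 0 0 0 0'; python3 -c "
from go import *
print(ctrl.get_obs()['qpos'].round(3)); to(tcp(.045),BR)"
```

```text
[-0.524  0.24   1.688  0.553  0.763 -2.554]
time_s: 10.4
ee_pos: [0.6156, -0.1999, 0.2209]
eef_rot: [-3.135, 0.637, -2.998]
force: [0.1, -0.1, -3.4]
grip_width: 0.032
grip_force: 40.0
[-0.524  0.239  1.689  0.553  0.763 -2.554]
shift [ 1.12 -0.79  0.27] turn [-0.23 -0.35 -0.24] shift-if-turned-first [ 1.17 -0.75  0.17]
```

```bash
python3 - <<'E'
from go import *
E=Ro.from_euler
p,R=pose(); q=ctrl.get_obs()['qpos']
C=None
qs=np.array([1.235377,.300397,1.521504,0,1.320719,-.066622]); Rs=E('xyz',[-3.14056751e+00,-7.33e-05,2.87279442])
for s4 in(1,-1):
  for s6 in (1,-1):
    f=lambda q:E('ZYZYZ',[q[0],q[1]+q[2],s4*q[3],q[4],s6*q[5]])
    C=f(qs).inv()*Rs; print(s4,s6,np.degrees(C.as_rotvec()).round(1),'err',np.degrees((f(q)*C).inv().__mul__(R).magnitude()).round(2))
    if np.degrees(((f(q)*C).inv()*R).magnitude())<1:
      for phi in range(-90,91,10):
        w=E('ZY',[q[0],q[1]+q[2]]).inv()*(BR*E('x',phi,degrees=True))*C.inv()
        a=w.as_euler('ZYZ'); print(phi,(a*[s4,1,s6]).round(2), 'zt',(BR*E('x',phi,degrees=True)).as_matrix()[:,2].round(2))
E
```

```text
Traceback (most recent call last):
  File "scipy/spatial/transform/_rotation.pyx", line 1413, in scipy.spatial.transform._rotation.Rotation.from_euler
ValueError: Expected axis specification to be a non-empty string of upto 3 characters, got ZYZYZ
```

```bash
cat > wr.py <<'E'
from go import *
E=Ro.from_euler
qs=np.array([1.235377,.300397,1.521504,0,1.320719,-.066622]); Rs=E('xyz',[-3.14056751e+00,-7.33e-05,2.87279442])
def best(q,R):
    r=[]
    for s4 in(1,-1):
      for s6 in (1,-1):
        f=lambda q:E('ZY',[q[0],q[1]+q[2]])*E('ZYZ',[s4*q[3],q[4],s6*q[5]])
        C=f(qs).inv()*Rs; r.append((np.degrees(((f(q)*C).inv()*R).magnitude()),s4,s6,C))
    return min(r,key=lambda t:t[0])
def wrist(q,R,s4,s6,C):
    a=(E('ZY',[q[0],q[1]+q[2]]).inv()*R*C.inv()).as_euler('ZYZ'); return a*[s4,1,s6]
E
python3 - <<'E'
from wrist import * if False else None
E
python3 - <<'E'
from wr import *
p,R=pose(); q=ctrl.get_obs()['qpos']; e,s4,s6,C=best(q,R); print(e,s4,s6,np.degrees(C.as_rotvec()))
for phi in range(-90,91,10):
    T=BR*E('x',phi,degrees=True); print(phi,wrist(q,T,s4,s6,C).round(2),'zt',T.as_matrix()[:,2].round(2))
E
```

```text
0.00028557235190647244 1 1 [-2.17414988e-04  2.24273610e-04  9.00000497e+01]
-90 [ 1.27  2.24 -2.73] zt [-0.2   0.98 -0.  ]
-80 [ 1.19  2.08 -2.77] zt [-0.08  0.99 -0.13]
-70 [ 1.13  1.91 -2.8 ] zt [ 0.03  0.96 -0.26]
-60 [ 1.07  1.75 -2.82] zt [ 0.15  0.91 -0.38]
-50 [ 1.01  1.58 -2.82] zt [ 0.25  0.83 -0.49]
-40 [ 0.96  1.42 -2.82] zt [ 0.36  0.73 -0.59]
-30 [ 0.9   1.25 -2.8 ] zt [ 0.45  0.6  -0.66]
-20 [ 0.83  1.09 -2.78] zt [ 0.52  0.45 -0.72]
-10 [ 0.76  0.93 -2.74] zt [ 0.59  0.29 -0.75]
0 [ 0.66  0.77 -2.67] zt [ 0.63  0.13 -0.77]
10 [ 0.52  0.62 -2.57] zt [ 0.65 -0.05 -0.75]
20 [ 0.31  0.48 -2.39] zt [ 0.66 -0.22 -0.72]
30 [-0.02  0.37 -2.08] zt [ 0.64 -0.38 -0.66]
40 [-0.53  0.32 -1.61] zt [ 0.61 -0.53 -0.59]
50 [-1.04  0.36 -1.11] zt [ 0.56 -0.67 -0.49]
60 [-1.4   0.46 -0.79] zt [ 0.48 -0.79 -0.38]
70 [-1.62  0.6  -0.59] zt [ 0.4  -0.88 -0.26]
80 [-1.77  0.75 -0.48] zt [ 0.3  -0.94 -0.13]
90 [-1.87  0.9  -0.41] zt [ 0.2  -0.98 -0.  ]  File "<stdin>", line 1
    from wrist import * if False else None
                        ^^
SyntaxError: invalid syntax
```

Joint 6 sits at its limit. Rolling about the lamp's own axis by about 25° still aims it square and frees that joint.

```bash
cat >> go.py <<'E'
BR=BR*Ro.from_euler('x',27,degrees=True)
E
python3 -m inch '-1 0 0 0 0.9 0 0; -1 0 0 0 0.9 0 0; -1 0 0 0 0.6 0 0; -1 0 0 0 0 0 0'; python3 -c "
from go import *
print(ctrl.get_obs()['qpos'].round(3)); to(tcp(.06),BR)"
```

```text
time_s: 10.9
ee_pos: [0.6139, -0.2001, 0.2183]
eef_rot: [-2.765, 0.626, -3.004]
force: [-1.3, -0.0, -3.0]
grip_width: 0.0316
grip_force: 40.0
[-0.34   0.178  1.804 -0.175  0.452 -1.796]
shift [ 0.51 -0.93  0.53] turn [ 0.33 -0.49 -0.08] shift-if-turned-first [ 0.57 -0.89  0.54]
```

```bash
python3 -m inch '-1 0 0 0 0.33 -0.49 -0.08; -1 0.2 -0.5 0.27 0 0 0; -1 0.37 -0.39 0.27 0 0 0; -1 0 0 0 0 0 0; -1 0 0 0 0 0 0; -1 0 0 0 0 0 0; -1 0 0 0 0 0 0'; sed -i 's/tcp(.045)/tcp(.06)/' ax.py; python3 ax.py;  python3 -c "
from go import *
print(ctrl.get_obs()['qpos'].round(3))"
```

```text
time_s: 11.78
ee_pos: [0.6087, -0.2339, 0.2061]
eef_rot: [-2.669, 0.699, -2.944]
force: [-0.4, 0.7, -3.2]
grip_width: 0.032
grip_force: 40.0
shift [ 0.    0.04 -0.  ] turn [-0.    0.01 -0.  ] shift-if-turned-first [ 0.    0.04 -0.  ]
shield 154 y [-24.  -19.4  -6.3] z [-21.   -0.3  21.3]
 centre y,z mm [ 0.8 -0. ] rms 1.1550111850923284
handle 215 y [-18.7 -16.  -12.2] z [-15.   -0.   15.5]
handle2 188 y [-18.3 -15.6 -11.7] z [-15.7  -0.4  15.1]
rim x [0.10276606 0.10666643 0.10848576]
orange in lamp frame [161.8  -1.1  -0.2] 37 [ 0.4745 -0.253   0.1141]
[-0.401  0.188  1.875 -0.204  0.265 -1.821]
```

Aim agrees to about 2 mm. I advance and then feel for the board.

```bash
cat > f.py <<'E'
from go import *
o=ctrl.get_obs(); p,R=pose(); print('h mm',((p+BR.apply(off)-Q)@n0*1000-110).round(2),'F.n',(o['force']@n0+3.15*n0[2]).round(2),'lat',(BR.inv().apply(p-tcp(0))*1000).round(1)[1:], 'm',o['moment'].round(2),'q',o['qpos'].round(2),o['time_s'])
E
python3 f.py
python3 -m inch '-1 0.4 0 0 0 0 0; -1 0.5 0 0 0 0 0; -1 0.4 0 0 0 0 0; -1 0.15 0 0 0 0 0; -1 0 0 0 0 0 0'; python3 f.py
for i in 1; do python3 -m inch '-1 0 0 0 0 0 0;-1 0 0 0 0 0 0'; python3 f.py; done
```

```text
h mm 60.07 F.n -0.01 lat [-1.1  0.1] m [ 0.4   0.72 -0.  ] q [-0.4   0.19  1.88 -0.2   0.26 -1.82] 11.825
time_s: 12.45
ee_pos: [0.5756, -0.2409, 0.1778]
eef_rot: [-2.67, 0.699, -2.945]
force: [0.2, 0.2, -3.5]
grip_width: 0.0316
grip_force: 40.0
h mm 16.1 F.n -0.07 lat [-1.4  0.2] m [ 0.42  0.59 -0.  ] q [-0.45  0.17  1.97 -0.12  0.18 -1.93] 12.45
time_s: 12.7
ee_pos: [0.5761, -0.2407, 0.1781]
eef_rot: [-2.669, 0.699, -2.944]
force: [0.6, 0.3, -2.8]
grip_width: 0.0318
grip_force: 40.0
h mm 16.66 F.n 0.73 lat [-1.3  0.2] m [ 0.4   0.72 -0.04] q [-0.45  0.17  1.97 -0.12  0.18 -1.93] 12.7
```

```bash
python3 -m inch '-1 0.1 0 0 0 0 0; -1 0.1 0 0 0 0 0; -1 0 0 0 0 0 0'|tail -4|head -1; python3 f.py
python3 -m inch '-1 0.1 0 0 0 0 0; -1 0 0 0 0 0 0'|sed -n 4p; python3 f.py
python3 -m inch '-1 0.06 0 0 0 0 0; -1 0 0 0 0 0 0'|sed -n 4p; python3 f.py
```

```text
eef_rot: [-2.67, 0.698, -2.945]
h mm 9.93 F.n -0.75 lat [-1.2  0.3] m [ 0.33  0.72 -0.01] q [-0.45  0.17  1.99 -0.1   0.17 -1.96] 13.075
force: [-0.1, 0.1, -3.6]
h mm 7.04 F.n -0.34 lat [-1.2  0.2] m [ 0.35  0.67 -0.04] q [-0.46  0.17  1.99 -0.08  0.16 -1.97] 13.325
force: [-0.2, 0.2, -3.2]
h mm 5.34 F.n -0.11 lat [-1.2  0.2] m [ 0.46  0.71 -0.  ] q [-0.46  0.17  2.   -0.08  0.16 -1.98] 13.575
```

```bash
python3 -m inch '-1 0.06 0 0 0 0 0; -1 0 0 0 0 0 0'|sed -n 4p; python3 f.py
python3 -m inch '-1 0.05 0 0 0 0 0; -1 0 0 0 0 0 0'|sed -n 4p; python3 f.py
```

```text
force: [0.1, -0.2, -2.3]
h mm 3.56 F.n 0.59 lat [-1.2  0.2] m [0.39 0.71 0.03] q [-0.46  0.17  2.   -0.07  0.15 -1.99] 13.825
force: [-0.6, -0.1, -3.1]
h mm 2.07 F.n -0.38 lat [-1.2  0.2] m [ 0.33  0.71 -0.03] q [-0.46  0.17  2.   -0.06  0.15 -2.  ] 14.075
```

```bash
for i in 1; do python3 -m inch '-1 0.05 0 0 0 0 0; -1 0 0 0 0 0 0'|sed -n 4p; python3 f.py
python3 -m inch '-1 0.05 0 0 0 0 0; -1 0 0 0 0 0 0'|sed -n 4p; python3 f.py; done
```

```text
force: [0.9, 0.1, -2.8]
h mm 0.59 F.n 0.9 lat [-1.2  0.2] m [0.36 0.71 0.06] q [-0.46  0.17  2.01 -0.06  0.15 -2.  ] 14.325
force: [2.8, 0.5, -0.5]
h mm -0.43 F.n 3.92 lat [-1.4  0.1] m [0.44 0.27 0.28] q [-0.46  0.16  2.01 -0.05  0.15 -2.01] 14.575
```

```bash
python3 -m inch '-1 0.05 0 0 0 0 0; -1 0 0 0 0 0 0'|sed -n 4p; python3 f.py
```

```text
force: [2.3, 1.0, -0.8]
h mm -2.13 F.n 3.38 lat [-1.3  0.2] m [0.38 0.13 0.2 ] q [-0.47  0.16  2.01 -0.04  0.14 -2.02] 14.825
```

```bash
python3 -m inch '-1 0.06 0 0 0 0 0; -1 0.05 0 0 0 0 0; -1 0 0 0 0 0 0; -1 0 0 0 0 0 0'|sed -n 4p; python3 f.py; for i in 1 ; do python3 ax.py | tail -6; done
```

```text
force: [3.3, 1.7, 0.5]
h mm -5.43 F.n 5.08 lat [-1.3  0.2] m [ 0.39 -0.11  0.34] q [-0.47  0.16  2.02 -0.02  0.14 -2.04] 15.325
shield 299 y [-33.  -19.3  17.5] z [-32.6  -8.6  21.5]
 centre y,z mm [-2.3 -3. ] rms 4.808652722445853
handle 197 y [-18.4 -16.  -12.7] z [-15.3  -0.4  15.3]
handle2 172 y [-18.2 -15.5  -9.9] z [-15.7   0.   15.3]
rim x [0.10288614 0.10418179 0.1057843 ]
orange in lamp frame [nan nan nan] 0 [nan nan nan]
  return _methods._mean(a, axis=axis, dtype=dtype,
  ret = um.true_divide(
```

```bash
python3 -m inch '-1 0 0 0 0 0 0'|sed -n 4p; python3 f.py;  python3 -m inch '-1 0 0 0 0 0 0'|sed -n 4p; python3 f.py; python3 -c "
import numpy as np,cv2
c=np.load('scene.npz');cv2.imwrite('pics/press.png',cv2.resize(c['img'][200:340,190:350],(800,600),interpolation=cv2.INTER_CUBIC))"
```

```text
force: [3.6, 1.4, 1.0]
h mm -5.52 F.n 5.58 lat [-1.3  0.2] m [ 0.31 -0.06  0.28] q [-0.47  0.16  2.02 -0.02  0.14 -2.04] 15.5
force: [3.4, -0.1, 0.1]
h mm -5.54 F.n 4.61 lat [-1.3  0.2] m [ 0.31 -0.13  0.33] q [-0.47  0.16  2.02 -0.02  0.14 -2.04] 15.625
```

View pics/press.png

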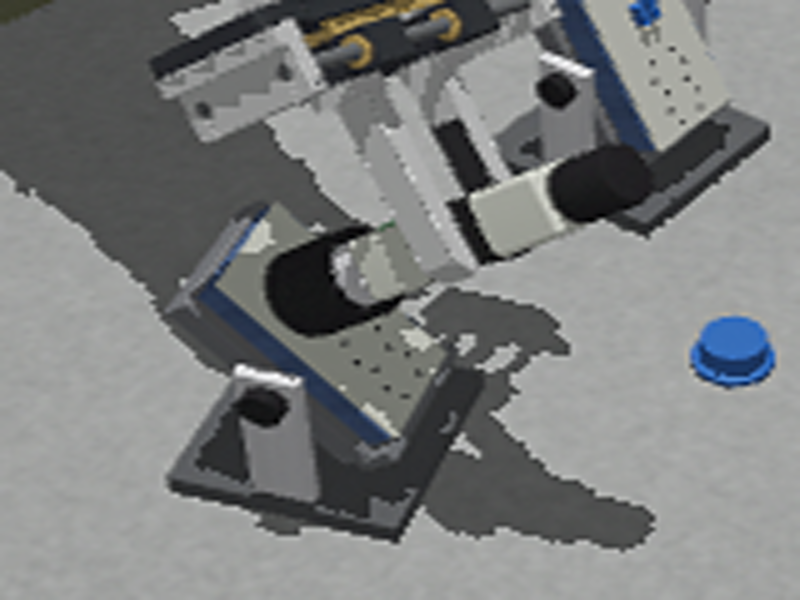

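The picture shows the shield at (320,280) seated on the board around the orange parts, square to it, and clear of the other easel. Pushed in about 5.8 mm at about 5 N. Now hold.

```bash
R='-1 0 0 0 0 0 0'; python3 -m inch '-1 0 0 0 0 0 0;-1 0 0 0 0 0 0;-1 0 0 0 0 0 0;-1 0 0 0 0 0 0;-1 0 0 0 0 0 0;-1 0 0 0 0 0 0;-1 0 0 0 0 0 0;-1 0 0 0 0 0 0;-1 0 0 0 0 0 0;-1 0 0 0 0 0 0'|sed -n 4p; python3 f.py
python3 -m inch '-1 0 0 0 0 0 0;-1 0 0 0 0 0 0;-1 0 0 0 0 0 0;-1 0 0 0 0 0 0;-1 0 0 0 0 0 0;-1 0 0 0 0 0 0;-1 0 0 0 0 0 0;-1 0 0 0 0 0 0;-1 0 0 0 0 0 0;-1 0 0 0 0 0 0'|sed -n 4p; python3 f.py
python3 -m inch '-1 -0.1 0 0 0 0 0;-1 -0.2 0 0 0 0 0;-1 -0.4 0 0 0 0 0;-1 -0.7 0 0 0 0 0;-1 -1 0 0 0 0 0;-1 -0.8 0 0 0 0 0;-1 0 0 0 0 0 0;-1 0 0 0 0 0 0'
python3 -c "
from go import *
p,R=pose(); print(p,ctrl.get_obs()['qpos'].round(2)); to([.475,.2547,.29],GR)"
```

```text
force: [2.6, 0.2, -0.7]
h mm -5.63 F.n 3.57 lat [-1.2  0.2] m [ 0.22 -0.13  0.29] q [-0.47  0.16  2.02 -0.02  0.14 -2.04] 16.875
force: [2.8, 0.6, 0.7]
h mm -5.6 F.n 4.65 lat [-1.2  0.2] m [ 0.27 -0.1   0.26] q [-0.47  0.16  2.02 -0.02  0.14 -2.04] 18.125
time_s: 19.12
ee_pos: [0.6305, -0.2296, 0.2239]
eef_rot: [-2.671, 0.696, -2.946]
force: [0.0, -0.4, -3.4]
grip_width: 0.0318
grip_force: 40.0
[ 0.63050875 -0.22956185  0.22394431] [-0.37  0.21  1.8  -0.23  0.32 -1.78]
shift [  0.08  13.68 -10.25] turn [-1.86  4.31  0.96] shift-if-turned-first [ 7.62 15.15 -2.2 ]
```

```bash
python3 -m inch '-1 0 0 -0.7 0 0 0;-1 0 0 -1 0 0 0;-1 0 0 -1 0 0 0;-1 0 0.4 -1 0 0 0;-1 0 0.8 -0.7 0 0 0;-1 0 0.9 -0.5 0 0 0;-1 0 0.9 -0.5 0 0 0;-1 0 0.9 -0.5 0 0 0;-1 0 0.9 -0.5 0 0 0;-1 0 0.9 -0.5 0 0 0'
python3 -m inch '-1 0 0.9 -0.5 0 0 0;-1 0 0.9 -0.5 0 0 0;-1 0 0.9 -0.5 0 0 0;-1 0 0.9 -0.5 0 0 0;-1 0 0.9 -0.5 0 0 0;-1 0 0.9 -0.5 0 0 0;-1 0 0.9 -0.4 0 0 0;-1 0 0.8 -0.2 0 0 0;-1 0 0 0 0 0 0'
python3 -c "
from go import *
to([.475,.2547,.29],GR)"
```

```text
time_s: 20.38
ee_pos: [0.515, -0.0009, 0.3062]
eef_rot: [-2.67, 0.698, -2.946]
force: [0.1, 0.3, -3.9]
grip_width: 0.0318
grip_force: 40.0
time_s: 21.5
ee_pos: [0.4693, 0.2334, 0.3051]
eef_rot: [-2.669, 0.696, -2.943]
force: [-0.1, 0.5, -3.7]
grip_width: 0.0318
grip_force: 40.0
shift [0.07 0.86 0.23] turn [-1.87  4.31  0.97] shift-if-turned-first [-0.08  0.73  0.5 ]
```

```bash
python3 -m inch '-1 0 0 0 -0.374 0.862 0.194;-1 0 0 0 -0.374 0.862 0.194;-1 0 0 0 -0.374 0.862 0.194;-1 0 0 0 -0.374 0.862 0.194;-1 0 0 0 -0.374 0.862 0.194;-1 0 0 0 0 0 0;-1 0 0.4 0 0 0 0;-1 -0.08 0.33 0 0 0 0;-1 0 0 0 0 0 0;-1 0 0 0 0 0 0'
python3 - <<'E'
from go import *
to([.4752,.2547,.0315],GR)
c=shot('scene');W=cloud(c);p,R=pose();L=R.inv().apply(W.reshape(-1,3)-p)-off
for n,a,b in(('shield',.088,.108),('handle',-.055,-.02),('handle2',.02,.055),('cap',-.085,-.06)):
    s=(L[:,0]>a)&(L[:,0]<b)&(np.hypot(L[:,1],L[:,2])<.032); P=L[s]*1000
    print(n,s.sum(),'y',np.percentile(P[:,1],[2,50,98]).round(1),'z',np.percentile(P[:,2],[2,50,98]).round(1))
s=(np.hypot(L[:,1],L[:,2])<.026); print('x range',np.percentile(L[s][:,0],[1,99]))
cv2.imwrite('pics/back.png',cv2.resize(c['img'][80:240,260:460],(800,600)))
E
```

```text
time_s: 22.75
ee_pos: [0.4753, 0.2545, 0.3066]
eef_rot: [3.14, 0.002, 2.986]
force: [0.2, 0.5, -4.0]
grip_width: 0.0317
grip_force: 40.0
shift [ 0.02 -0.01  9.17] turn [ 0.01  0.01 -0.  ] shift-if-turned-first [0.   0.01 9.17]
shield 111 y [-24.6 -17.3   4.4] z [-23.6 -10.   15.5]
handle 205 y [-19.4 -14.   11.6] z [-17.4  -9.5  13.5]
handle2 167 y [-18.8 -14.3   7.5] z [-18.7  -6.5  14.2]
cap 112 y [-18.4 -10.9   4. ] z [-15.5  -7.6  10.3]
x range [-0.08780034  1.17722752]
```

View pics/back.png

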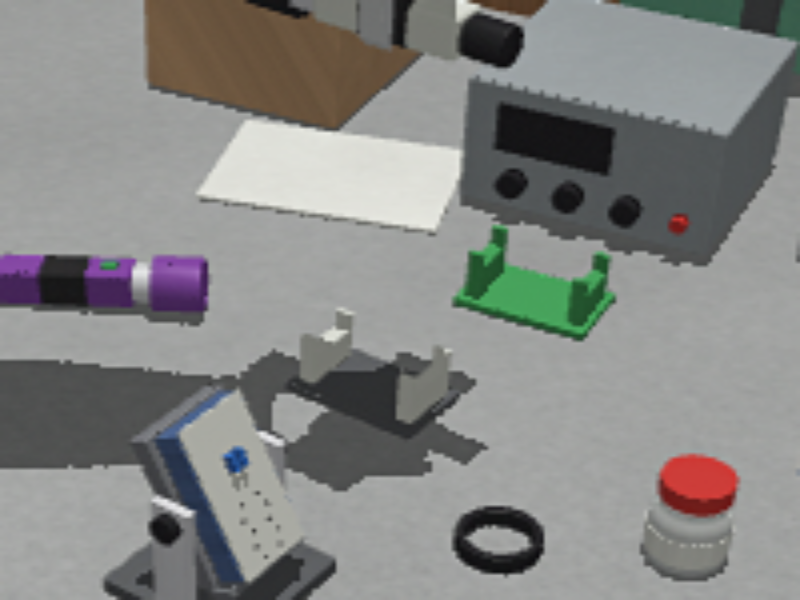

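The empty rest is at (375,385) and the lamp is level above it, held as it was picked up. Lowering.

```bash
python3 -m inch '-1 0 0 0.6 0 0 0;-1 0 0 1 0 0 0;-1 0 0 1 0 0 0;-1 0 0 1 0 0 0;-1 0 0 1 0 0 0;-1 0 0 1 0 0 0;-1 0 0 0.9 0 0 0;-1 0 0 0.6 0 0 0;-1 0 0 0 0 0 0;-1 0 0 0 0 0 0'
python3 -c "
from go import *
to([.4752,.2547,.0315],GR)"
```

```text
time_s: 24.05
ee_pos: [0.4764, 0.2545, 0.0947]
eef_rot: [3.139, 0.003, 2.985]
force: [-0.8, 0.4, -2.9]
grip_width: 0.0315
grip_force: 40.0
shift [ 0.05 -0.01  2.1 ] turn [ 0.01  0.02 -0.01] shift-if-turned-first [ 0.04 -0.    2.11]
```

```bash
python3 -m inch '-1 0.04 0 0 0.01 0.02 -0.01;-1 0 0 0.5 0 0 0;-1 0 0 0.6 0 0 0;-1 0 0 0.5 0 0 0;-1 0 0 0.35 0 0 0;-1 0 0 0 0 0 0;-1 0 0 0 0 0 0'
python3 -c "
from go import *
to([.4752,.2547,.0315],GR)"
```

```text
time_s: 24.92
ee_pos: [0.475, 0.2547, 0.0355]
eef_rot: [3.141, -0.001, 2.987]
force: [-0.3, -0.6, -2.0]
grip_width: 0.0317
grip_force: 40.0
shift [-0.01  0.    0.13] turn [ 0.   -0.01  0.  ] shift-if-turned-first [-0.01  0.    0.13]
```

```bash
python3 -m inch '-1 0 0 0.05 0 0 0;-1 0 0 0.05 0 0 0;-1 0 0 0 0 0 0;-1 0 0 0 0 0 0' | sed -n 2,4p
python3 -m inch '-1 0 0 0.03 0 0 0;-1 0 0 0 0 0 0;-1 0 0 0 0 0 0'| sed -n 2,4p
```

```text
ee_pos: [0.4748, 0.2546, 0.0322]
eef_rot: [-3.142, -0.001, 2.987]
force: [0.5, 0.1, -3.2]
ee_pos: [0.4748, 0.2547, 0.0315]
eef_rot: [3.142, -0.001, 2.987]
force: [-1.4, 0.4, 0.4]
```

The lamp's weight is now on the rest, so I release and then rise.

```bash
python3 -m inch '0 0 0 0 0 0 0;0 0 0 0 0 0 0;0 0 0 0 0 0 0;1 0 0 0 0 0 0;1 0 0 0 0 0 0;1 0 0 0 0 0 0;1 0 0 0 0 0 0;1 0 0 0 0 0 0' | sed -n 2,5p
python3 -m inch '1 0 0 -0.5 0 0 0;1 0 0 -1 0 0 0;1 0 0 -1 0 0 0;1 0 0 -1 0 0 0;1 0 0 -1 0 0 0;1 0 0 -1 0 0 0;1 0 0 0 0 0 0;1 0 0 0 0 0 0'| sed -n 1,5p
python3 meas.py >/dev/null; python3 - <<'E'
from h import *
c=shot('scene'); cv2.imwrite('pics/end.png',cv2.resize(c['img'][80:340,180:500],(738,600)))
import meas; meas.main()
E
```

```text
ee_pos: [0.4747, 0.2546, 0.0313]
eef_rot: [-3.141, -0.001, 2.987]
force: [0.4, -0.1, 0.1]
grip_width: 0.0924
time_s: 27.8
ee_pos: [0.4747, 0.2545, 0.196]
eef_rot: [-3.141, -0.002, 2.987]
force: [0.4, -0.6, -0.4]
grip_width: 0.094
scene orange px 252.1 267.2 37 [ 0.4752 -0.2537  0.1146]
 board [ 0.4776 -0.2513  0.1004] [0.7475 0.1583 0.6452] elev 40.2 yaw 11.95 0.0012 637
 orange ray on plane+6mm [ 0.4742 -0.2523  0.1139] height of med 0.007
 lamp 525 rect 465.0543518066406 256.2226867675781 45.138729095458984 194.9550018310547 83.0802001953125 x 0.3664337873394933 0.5619538376858915 topz [0.47618908 0.24836513 0.06542892]
   0.37 [245.  278.5 259.6] 69.5
   0.39 [244.  281.7 258.5] 68.9
   0.41 [244.  286.1 260.1] 65.4
   0.43 [240.8 278.8 256.4] 65.3
   0.45 [238.2 273.9 253.7] 65.2
   0.47 [235.5 272.  250. ] 66.2
   0.49 [232.4 268.3 247.1] 65.5
   0.51 [231.4 263.3 244.9] 65.1
   0.53 [226.7 261.9 242. ] 64.5
   0.55 [227.8 250.8 238.3] 61.9
top orange px nan nan 0 [nan nan nan]Traceback (most recent call last):
  File "meas.py", line 27, in <module>
    if __name__=='__main__': 
[... 984 characters left out ...]
(c['view'])[:3,3])
meas.py:4: RuntimeWarning: Mean of empty slice.
  m=P.mean(0); n=np.linalg.svd(P-m,full_matrices=False)[2][2]; d=(P-m)@n; P=P[abs(d)<2*d.std()+1e-4]
Traceback (most recent call last):
  File "meas.py", line 15, in main
    m,nn,s,k=plane(W[bd]); print(' board',m.round(4),nn.round(4),'elev',np.degrees(np.arcsin(nn[2])).round(1),'yaw',np.degrees(np.arctan2(nn[1],nn[0])).round(2),s.round(4),k)
             ~~~~~^^^^^^^
  File "meas.py", line 4, in plane
    m=P.mean(0); n=np.linalg.svd(P-m,full_matrices=False)[2][2]; d=(P-m)@n; P=P[abs(d)<2*d.std()+1e-4]
                   ~~~~~~~~~~~~~~~~~~~~~~~~~~~~~~~~~~~~~~~~~^^^
IndexError: index 2 is out of bounds for axis 0 with size 0
```

View pics/end.png

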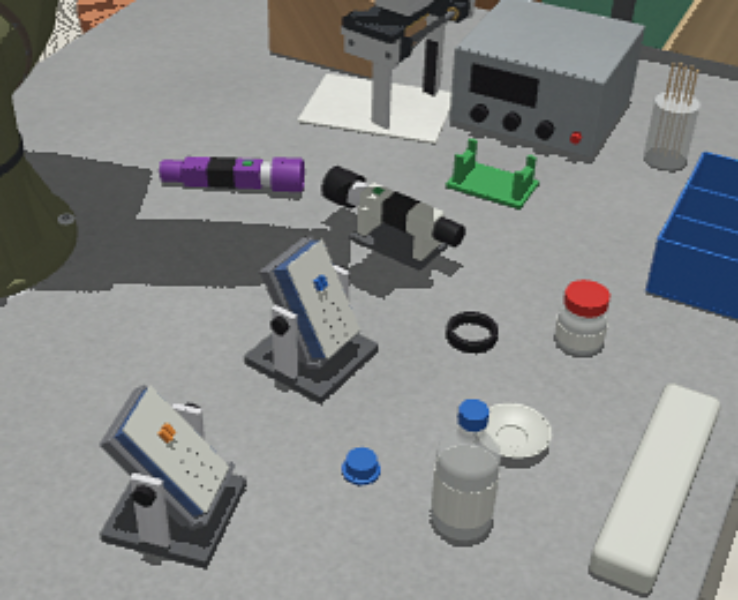

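The lamp is back in its rest at (395,210), level, with the green switch up. The gripper is clear above it and everything else is where it was.

```bash
python3 -c "
from station import ticket
print(ticket.hand_in())"
```

```text
the job is handed in; nothing more can be done
None
```

Handed in at about 28 s, no verdict shown: the shield was held about 5.8 mm in around the orange parts for over 2.5 s and the lamp is back in its rest, but joint 6 read -2.554 against its -2.55 limit for at least 0.3 s, which could count as passing its range.

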